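# Call the pharmacist and point out the incomplete dose stack

## Robot

A 7-joint arm with a two-finger parallel gripper is mounted at the origin on the work surface. World frame = base frame: x ahead of the robot, y to its left, z up, the work surface at z = 0. Lengths are in m, angles in rad, forces in N, time in s.
With the tool pointing down it reaches from about 0.425 to 0.875 m from the base axis. Payload 4.7 kg.
Tool frame: the origin (TCP) lies between the finger pads, 19 mm behind the fingertips; this is the grasp point; z points along the fingers, y is the line along which they close (so a half turn about z gives the same grasp; the last joint's range is limited). The gripper opens to 87 mm and grips with 3 to 60 N. Pads are 19 mm wide; open, the fingers measure 117 mm over their backs; the gripper's body (75 mm by 190 mm) begins 51 mm behind the grasp point.
Start: joints at [1.191, 0.321, -0.07, 1.45, 0.023, 1.371, -0.057], TCP at [0.249, -0.6, 0.241] pointing down, gripper open.
Joint ranges: [-2.86, 2.86], [-0.3, 2.09], [-1.38, 1.24], [0.06, 2.45], [-1.56, 4.7], [0.09, 2.05], [-2.69, 2.69]. Speed limits (rad/s): [2.57, 2.57, 3.14, 3.14, 3.14, 3.14, 3.14].

## Interface

Orientations are given as a rotation vector (axis times angle).
In Python, from bench import get_state, get_image, get_calibration, close_job gives the robot as it stands.
- The arm moves only by the tool send_rows, never from a script. Its argument "rows" is a list of rows, each an object of numbers: "hand": the finger opening in mm, from 0 to 87; "x", "y", "z": the shift along the world's x, y, z in mm; "roll": the turn about the world's z in degrees. A call has 1 to 10 rows; each row shifts and turns the commanded pose from where the row before left it; what a row does not reach is not made up. A row lasts 1/10 s, in which the tool goes at most 50 mm and 8.59 degrees, less where a joint would pass 70% of its speed; a pose out of reach is approached as far as the arm can. A call is refused whole if a number of a shift passes 50 or a number of a turn 8.59, either way. A call with a gripper value outside its range is refused whole. The fingers move at their own pace and stop on an object; "force" is the grip in N (left out, the last holds). Time passes only in rows, so rows that do not move let the fingers close. It gives the time, the measured TCP pose, the force, the opening and the grip force at its end, in the units of the state.
- get_state(): the state, without advancing time (a new reading comes with each control period).
- get_image(name): name is "scene" or "side" or "wrist"; returns the picture (400x640x3 uint8, blue, green, red); there is no depth.
- get_calibration(name): a dict with "mtx" (3x3 intrinsics, pixels), "D" ([k1, k2, p1, p2, k3] as OpenCV has them; the pictures are not rectified), "world_from_camera" (4x4, takes a point from camera to world coordinates). Camera axes: x right, y down, z forward; pixel columns grow to the right and rows downward; lengths in m; the calibration is good to about 2 mm. A picture is of the moment at which its call begins: read the wrist's pose just before it. get_calibration takes no time and is no camera call; for the wrist camera it gives the pose at the moment of the call.
- close_job(): hands the job in; it is judged then, once.
The state is a dict: "time": time; "joint_positions": joint angles; "qd": joint speeds; "joint_torque": joint torques, N m; "position": TCP position; "tool_rot": TCP orientation; "ft_force": force on the tool from outside, world axes, zero at the start; "torque": the same for the moment, N m; "grip_width": opening from 0.0 (shut) to 1.0 (fully open); "grip_force": force on a finger pad.
Only numpy, scipy, OpenCV 4.12 (cv2) and the standard library are available. Lean on these libraries where they do the work, as an engineer would, in place of code of your own. Each camera call takes 0.05 s, during which the arm holds its last target. There are 200 camera calls.

## Task

One stack of dose cups in the tray lacks its red top cup: press the blue call button on the desk fully down with your fingertips and let it come back up, to call the pharmacist. Then show what is wrong: point straight down at the open white cup of the incomplete stack, fingertips a few centimetres above the middle of its mouth, hold still there for two seconds, then point in the same way at the lid of the single red cup left standing on the desk, hold there for two seconds and finish while still pointing at it. These are filled doses: touch neither the tray and its cups nor anything loose on the desk, and leave it all standing where it is.

Things in the scene. Friction and masses are not known exactly. Their poses are not given: they have to be found in the camera images.
- stack1: a complete dose stack, filled and closed: green cup (z 0 to 37 mm), white cup (37 to 64) and lidded red cup on top (64 to 98), widest 57 mm across, 98 mm tall; one of five that stand upright and loose in the tray beside the incomplete one. Origin: centre of its underside, z up
- stack2: a complete dose stack, filled and closed: green cup (z 0 to 37 mm), white cup (37 to 64) and lidded red cup on top (64 to 98), widest 57 mm across, 98 mm tall; one of five that stand upright and loose in the tray beside the incomplete one. Origin: centre of its underside, z up
- stack3: a complete dose stack, filled and closed: green cup (z 0 to 37 mm), white cup (37 to 64) and lidded red cup on top (64 to 98), widest 57 mm across, 98 mm tall; one of five that stand upright and loose in the tray beside the incomplete one. Origin: centre of its underside, z up
- stack4: a complete dose stack, filled and closed: green cup (z 0 to 37 mm), white cup (37 to 64) and lidded red cup on top (64 to 98), widest 57 mm across, 98 mm tall; one of five that stand upright and loose in the tray beside the incomplete one. Origin: centre of its underside, z up
- stack5: a complete dose stack, filled and closed: green cup (z 0 to 37 mm), white cup (37 to 64) and lidded red cup on top (64 to 98), widest 57 mm across, 98 mm tall; one of five that stand upright and loose in the tray beside the incomplete one. Origin: centre of its underside, z up
- open_stack: the incomplete dose stack, sixth in the tray: green cup below (0 to 37 mm), white cup above (37 to 64 mm), no red cup, so that the white cup stands open with its pills in view; 56 mm across, 64 mm tall, 34 mm lower than its neighbours. Loose, upright, at any of the six places, the nearest neighbours' axes at least 90 mm away. Origin: centre of its underside, z up
- open_mouth (a point): centre of the open mouth of the incomplete stack, at rim height (64 mm above the stack's underside); mouth 51 mm across inside; z up
- red_cup: the red evening cup that was left off: a single red cup with red lid and small white label, 57 mm across, 34 mm tall, standing loose on the desk outside the tray. Origin: centre of its underside
- red_top (a point): centre of the top of that single red cup's lid, 34 mm above its underside; z up
- tray: white plastic tray, 250 x 345 mm (its x and y), rim 18 mm high, walls and floor 4 mm, fixed; holds the six stacks in two rows of three (rows 95 mm apart along x, 100 mm apart along y). Origin: centre of its underside, on the desk. Fixed equipment lines the desk: to 340 mm high on the right (y below -0.44 m), under 160 mm at the far edge and left
- call_base: round white housing of the desk call button, 80 mm across, 22 mm high, fixed to the desk. Origin: centre of its underside
- call_button (a joint): travel of the blue round push button (44 mm across) in that housing, m: 0 = up, 0.005 = fully down; a spring returns it (1.6 N to start, 5.6 N fully down)
- call_top (a point): centre of the top of the blue button, which stands 10 mm above the housing (32 mm above the desk); moves down with it; it is pressed straight down
- pill_bottle: amber pill jar with white cap, 48 mm across, 85 mm tall, loose. Origin: centre of its underside
- tweezers: steel tweezers lying flat, 125 mm long, 20 mm wide, 8 mm high, loose. Origin: near their middle, on the desk; tips towards +x
- green_cup: empty open green cup, 56 mm across, 37 mm tall, loose. Origin: centre of its underside

How it is judged:
On the way, in this order (a step that is already met when the one before it is completed fails the run):
1. the call button is pressed fully down by the fingertips (value of joint call_button above 0.004 m and contact force between the fingers and call_base above 0.5 N), for 0.05 s.
2. with the button up again, the tool points down at the mouth of the incomplete stack and dwells (tool point within 24 mm of its axis and 20 to 90 mm above the rim, for 1.5 s) (value of joint call_button below 0.0015 m and horizontal distance between the grasp point and open_mouth below 0.024 m and z of the grasp point in the frame of open_mouth between 0.02 and 0.09 m and angle between the grasp point's own z axis and vertical above 2.3 rad), for 1.5 s.
3. the tool points down at the single red cup's lid and dwells (within 24 mm of its axis, 20 to 90 mm above it, for 1.5 s) (value of joint call_button below 0.0015 m and horizontal distance between the grasp point and red_top below 0.024 m and z of the grasp point in the frame of red_top between 0.02 and 0.09 m and angle between the grasp point's own z axis and vertical above 2.3 rad), for 1.5 s.
At the end, for the whole second after the job is handed in: The tool still points down (within 48 degrees) at the single red cup, clear of it: tool point within 24 mm of its axis, 20 to 90 mm above its lid. The call button is up, every loose thing is within 8 mm of where it stood, and the stacks and the red cup are upright (all of step 3 and distance of each of stack1, stack2, stack3, stack4, stack5, pill_bottle, tweezers, green_cup, open_stack, red_cup from where it was at the start of the episode below 0.008 m and angle between each of stack1, stack2, stack3, stack4, stack5, open_stack, red_cup's own z axis and vertical below 0.15 rad); the robot touches nothing.
It fails at once if the robot touches anything loose: a dose stack, the red cup, the jar, the tweezers or the green cup (contact force between any of the arm, the fingers and stack1 above 0.3 N or contact force between any of the arm, the fingers and stack2 above 0.3 N or contact force between any of the arm, the fingers and stack3 above 0.3 N or contact force between any of the arm, the fingers and stack4 above 0.3 N or contact force between any of the arm, the fingers and stack5 above 0.3 N or contact force between any of the arm, the fingers and pill_bottle above 0.3 N or contact force between any of the arm, the fingers and tweezers above 0.3 N or contact force between any of the arm, the fingers and green_cup above 0.3 N or contact force between any of the arm, the fingers and open_stack above 0.3 N or contact force between any of the arm, the fingers and red_cup above 0.3 N).
It fails at once if the robot touches the tray (contact force between any of the arm, the fingers and tray above 0.3 N).
It fails at once if a stack, the red cup or a bystander is lifted, shifted or knocked (more than 8 mm) (distance of any of stack1, stack2, stack3, stack4, stack5, pill_bottle, tweezers, green_cup, open_stack, red_cup from where it was at the start of the episode above 0.008 m).
It also fails if it takes over 48 s, if anything falls off the work surface, if the arm or the gripper's body presses on something with over 40 N, if the wrist force passes 120 N, or if a joint passes its speed limit or range.

## Working session

There is one attempt and no reset: what is moved stays moved. The work goes in short steps, Python scripts to look and compute and a tool call to move; the robot and the scene stay as the last step left them, time stands still between calls to the robot, and variables do not carry over. Pictures are saved under pics/ and viewed, at most 10 in all, crops included, and the job is handed in when it is done.

Besides the shell and the picture viewer there is one more tool, called after "Request:" as name(argument=value, ...) on one line, values as JSON. send_rows: Moves the arm, as the interface text tells. Its arguments: {"type":"object","properties":{"rows":{"type":"array","items":{"type":"object","properties":{"hand":{"type":"number"},"x":{"type":"number"},"y":{"type":"number"},"z":{"type":"number"},"roll":{"type":"number"}}}},"force":{"type":"number"}},"required":["rows"]}

```bash
mkdir -p pics; cat > h.py <<'E'
import numpy as np, cv2
from bench import *
def ray(name,uv,z,cal=None):
    c=cal or get_calibration(name); T=np.array(c["world_from_camera"])
    p=cv2.undistortPoints(np.array([[uv]],float),np.array(c["mtx"]),np.array(c["D"]))[0,0]
    d=T[:3,:3]@[p[0],p[1],1]; o=T[:3,3]; return (o+d*(z-o[2])/d[2]).round(4)
E
python3 - <<'E'
from h import *
for n in("scene","side"):
    cv2.imwrite(f"pics/{n}1.png",get_image(n)); print(get_calibration(n)["world_from_camera"])
s=get_state(); print(s)
E
```

```text
[[-0.06681426  0.67879729 -0.73127977  1.398173  ]
 [ 0.99751121  0.02889946 -0.06431341  0.17690719]
 [-0.02252218 -0.73375682 -0.67903879  0.82767527]
 [ 0.          0.          0.          1.        ]]
[[-0.87144968 -0.28436671  0.39963862  0.20034985]
 [-0.49019529  0.47694296 -0.72954368  0.79678918]
 [ 0.01685311 -0.83166158 -0.55502702  0.59233567]
 [ 0.          0.          0.          1.        ]]
{'time': 0.1, 'joint_positions': array([ 1.19107836,  0.32174638, -0.07012054,  1.45154541,  0.02262309,
        1.37078921, -0.05691045]), 'qd': array([ 0.00057704, -0.00274783, -0.00028153, -0.00249386,  0.0010828 ,
        0.00131953,  0.00137656]), 'joint_torque': array([ 8.85652639e-05, -4.92572093e+01, -4.05416228e-01, -3.13396347e+01,
       -6.41111308e-02,  3.95414466e-02,  3.47153934e-05]), 'position': array([ 0.24921082, -0.5998333 ,  0.24027657]), 'tool_rot': array([-3.07925454e+00, -6.14382210e-01,  6.81051021e-04]), 'ft_force': array([ 0.28358239, -0.65988413,  0.07931074]), 'torque': array([ 0.03726365, -0.02232667, -0.01216525]), 'grip_force': 0.0, 'grip_width': 1.0020053011729366}
```

View pics/scene1.png

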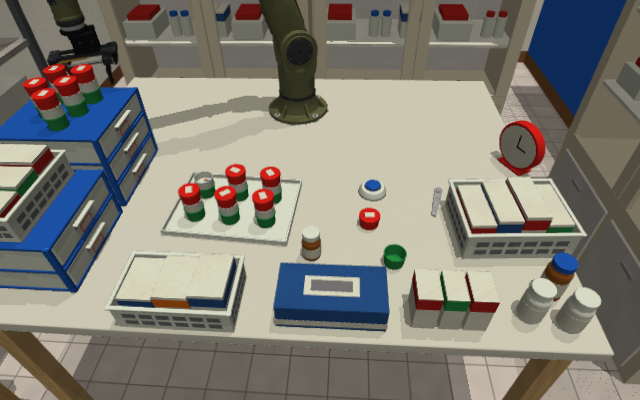

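View pics/side1.png

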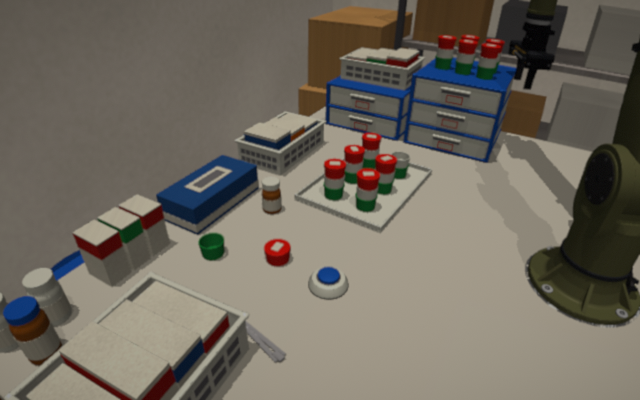

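The scene view shows the button at about (373,185), the single red cup's lid at (369,215), and the open white cup at (205,178), back-left in the tray. In the side view these are at (329,275), (278,245) and (400,157). I'll enlarge these spots and compute positions.

```bash
python3 - <<'E'
from h import *
a=cv2.imread("pics/scene1.png");b=cv2.imread("pics/side1.png")
def cr(i,u,v): return cv2.resize(i[v-20:v+20,u-26:u+26],(260,200),interpolation=cv2.INTER_CUBIC)
cv2.imwrite("pics/c1.png",np.vstack([np.hstack([cr(a,373,187),cr(a,369,217),cr(a,205,182)]),np.hstack([cr(b,329,277),cr(b,278,249),cr(b,400,162)])]))
def blob(i,u,v,f,r=16):
    w=i[v-r:v+r,u-r:u+r].astype(int); y,x=np.nonzero(f(w)); return [x.mean()+u-r,y.mean()+v-r,len(x)]
blue=lambda w:(w[...,0]>w[...,2]+50)
for n,i,p in(("scene",a,(373,187)),("side",b,(329,277))):
    q=blob(i,*p,blue); print("btn",n,q,ray(n,q[:2],.030))
for n,u in(("scene",(369,213)),("side",(278,245))): print("red",ray(n,u,.034))
for n,u in(("scene",(205,178)),("side",(400,157))): print("open",ray(n,u,.068))
for n,u in(("scene",(303,178)),("scene",(165,235)),("scene",(290,242)),("scene",(117,60))): print(ray(n,u,.018))
for u in((190,188),(226,190),(264,194),(235,169),(271,173)): print("lid",ray("scene",u,.102))
print("bottle",ray("scene",(312,232),.085),"drawer corner",ray("scene",(140,90),.2),ray("scene",(155,152),.0))
E
```

```text
btn scene [np.float64(372.63709677419354), np.float64(184.50806451612902), 124] [0.4702 0.2655 0.03  ]
btn side [np.float64(328.18819188191884), np.float64(274.81180811808116), 271] [0.463  0.2679 0.03  ]
red [0.5924 0.2513 0.034 ]
red [0.596  0.2457 0.034 ]
open [ 0.5053 -0.2137  0.068 ]
open [ 0.4934 -0.2138  0.068 ]
[0.4348 0.0591 0.018 ]
[ 0.6827 -0.2853  0.018 ]
[0.6911 0.048  0.018 ]
[-0.3749 -0.8718  0.018 ]
lid [ 0.5878 -0.2258  0.102 ]
lid [ 0.5918 -0.1274  0.102 ]
lid [ 0.6032 -0.0244  0.102 ]
lid [ 0.5033 -0.1218  0.102 ]
lid [ 0.5169 -0.0185  0.102 ]
bottle [0.7153 0.1081 0.085 ] drawer corner [ 0.2407 -0.4668  0.2   ] [ 0.2969 -0.4552  0.    ]
```

View pics/c1.png

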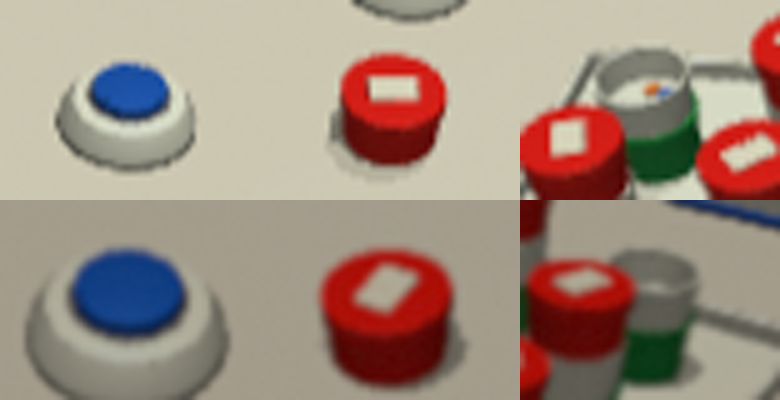

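Measured: button at about (0.467, 0.267), red cup at about (0.598, 0.249), open stack at about (0.50, -0.213), in line with the tray grid. First I'll go straight up, clear of the drawers.

Request:
send_rows(rows=[{"z": 30,"hand": 0},{"z": 30,"hand": 0},{"z": 30,"hand": 0},{"z": 30,"hand": 0},{"z": 30,"hand": 0},{"z": 30,"hand": 0},{"z": 20,"hand": 0},{"hand": 0},{"hand": 0}])

```text
schema error: expected keys hand, x, y, z, roll
```

```bash
python3 - <<'E'
from h import *
for z,s,e in((.034,(369.6,215.4),(277.6,248.4)),(.068,(203.6,178),(400.6,156.4))): print(ray("scene",s,z),ray("side",e,z))
s=get_state();print(s["position"],s["joint_positions"],s["grip_width"])
E
```

```text
[0.6015 0.2527 0.034 ] [0.5904 0.2554 0.034 ]
[ 0.5055 -0.2177  0.068 ] [ 0.4932 -0.2182  0.068 ]
[ 0.24921082 -0.5998333   0.24027657] [ 1.19107836  0.32174638 -0.07012054  1.45154541  0.02262309  1.37078921
 -0.05691045] 1.0020053011729366
```

Request:
send_rows(rows=[{"hand": 0,"x": 0,"y": 0,"z": 30,"roll": 0},{"hand": 0,"x": 0,"y": 0,"z": 30,"roll": 0},{"hand": 0,"x": 0,"y": 0,"z": 30,"roll": 0},{"hand": 0,"x": 0,"y": 0,"z": 30,"roll": 0},{"hand": 0,"x": 0,"y": 0,"z": 30,"roll": 0},{"hand": 0,"x": 0,"y": 0,"z": 30,"roll": 0},{"hand": 0,"x": 0,"y": 0,"z": 20,"roll": 0},{"hand": 0,"x": 0,"y": 0,"z": 0,"roll": 0},{"hand": 0,"x": 0,"y": 0,"z": 0,"roll": 0}])

```text
time: 1.0
position: [0.2494, -0.6003, 0.4404]
tool_rot: [-3.08, -0.614, 0.0]
ft_force: [-0.8, 0.8, 0.2]
grip_width: 0.262
grip_force: 0.0
```

Request:
send_rows(rows=[{"hand": 0,"x": 25,"y": 25,"z": 0,"roll": 0},{"hand": 0,"x": 25,"y": 25,"z": 0,"roll": 0},{"hand": 0,"x": 25,"y": 25,"z": 0,"roll": 0},{"hand": 0,"x": 25,"y": 25,"z": 0,"roll": 0},{"hand": 0,"x": 25,"y": 25,"z": 0,"roll": 0},{"hand": 0,"x": 25,"y": 25,"z": 0,"roll": 0},{"hand": 0,"x": 25,"y": 25,"z": 0,"roll": 0},{"hand": 0,"x": 25,"y": 25,"z": 0,"roll": 0},{"hand": 0,"x": 25,"y": 25,"z": 0,"roll": 0},{"hand": 0,"x": 25,"y": 25,"z": 0,"roll": 0}])

```text
time: 2.0
position: [0.4998, -0.3489, 0.4389]
tool_rot: [-3.079, -0.614, 0.004]
ft_force: [1.1, -0.2, -0.7]
grip_width: 0.005
grip_force: 0.0
```

Request:
send_rows(rows=[{"hand": 0,"x": 0,"y": 40,"z": 0,"roll": 0},{"hand": 0,"x": 0,"y": 40,"z": 0,"roll": 0},{"hand": 0,"x": 0,"y": 40,"z": 0,"roll": 0},{"hand": 0,"x": 0,"y": 40,"z": 0,"roll": 0},{"hand": 0,"x": 0,"y": 40,"z": 0,"roll": 0},{"hand": 0,"x": 0,"y": 40,"z": 0,"roll": 0},{"hand": 0,"x": 0,"y": 40,"z": 0,"roll": 0},{"hand": 0,"x": 0,"y": 40,"z": 0,"roll": 0},{"hand": 0,"x": 0,"y": 40,"z": 0,"roll": 0},{"hand": 0,"x": 0,"y": 40,"z": 0,"roll": 0}])

```text
time: 3.0
position: [0.4985, 0.0512, 0.4392]
tool_rot: [-3.081, -0.614, 0.005]
ft_force: [0.1, 0.2, -0.4]
grip_width: 0.006
grip_force: 0.0
```

Request:
send_rows(rows=[{"hand": 0,"x": 0,"y": 40,"z": -25,"roll": 0},{"hand": 0,"x": 0,"y": 40,"z": -25,"roll": 0},{"hand": 0,"x": 0,"y": 40,"z": -25,"roll": 0},{"hand": 0,"x": -10,"y": 40,"z": -25,"roll": 0},{"hand": 0,"x": -10,"y": 30,"z": -25,"roll": 0},{"hand": 0,"x": -10,"y": 27,"z": -25,"roll": 0},{"hand": 0,"x": 0,"y": 0,"z": -25,"roll": 0},{"hand": 0,"x": 0,"y": 0,"z": -25,"roll": 0},{"hand": 0,"x": 0,"y": 0,"z": 0,"roll": 0},{"hand": 0,"x": 0,"y": 0,"z": 0,"roll": 0}])

```text
time: 4.0
position: [0.4687, 0.2662, 0.2404]
tool_rot: [3.08, 0.614, -0.004]
ft_force: [1.2, 0.4, 0.5]
grip_width: 0.005
grip_force: 0.0
```

```bash
python3 - <<'E'
from h import *
c=get_calibration("wrist"); i=get_image("wrist"); cv2.imwrite("pics/w1.png",i)
import pickle; pickle.dump(c,open("w1.pkl","wb"))
for n,p in(("b",(.467,.267,.032)),("r",(.597,.253,.034))):
    T=np.linalg.inv(np.array(c["world_from_camera"]))
    print(n,cv2.projectPoints(np.array([p]),cv2.Rodrigues(T[:3,:3])[0],T[:3,3],np.array(c["mtx"]),np.array(c["D"]))[0])
s=get_state();print(s["position"],s["grip_width"],s["time"])
E
```

```text
b [[[317.00509284 180.78270967]]]
r [[[382.77958616  63.020961  ]]]
[0.46943476 0.26657209 0.2415423 ] 0.005504745645883427 4.05
```

View pics/w1.png

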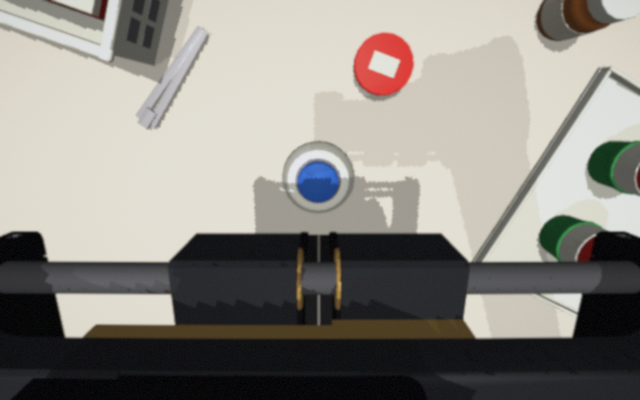

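The wrist view agrees with the plan: button at (319,181) and red lid at (384,64), each within 2 px of prediction. Next I'll lower onto the button.

Request:
send_rows(rows=[{"hand": 0,"x": -1,"y": 0,"z": -40,"roll": 0},{"hand": 0,"x": -1,"y": 0,"z": -40,"roll": 0},{"hand": 0,"x": 0,"y": 0,"z": -40,"roll": 0},{"hand": 0,"x": 0,"y": 0,"z": -30,"roll": 0},{"hand": 0,"x": 0,"y": 0,"z": -20,"roll": 0},{"hand": 0,"x": 0,"y": 0,"z": -10,"roll": 0},{"hand": 0,"x": 0,"y": 0,"z": 0,"roll": 0},{"hand": 0,"x": 0,"y": 0,"z": 0,"roll": 0}])

```text
time: 4.85
position: [0.4685, 0.2673, 0.0628]
tool_rot: [-3.08, -0.614, -0.004]
ft_force: [0.6, -0.8, 0.2]
grip_width: 0.005
grip_force: 0.0
```

Request:
send_rows(rows=[{"hand": 0,"x": 0,"y": 0,"z": -4,"roll": 0},{"hand": 0,"x": 0,"y": 0,"z": -3,"roll": 0},{"hand": 0,"x": 0,"y": 0,"z": -3,"roll": 0},{"hand": 0,"x": 0,"y": 0,"z": -2,"roll": 0},{"hand": 0,"x": 0,"y": 0,"z": -2,"roll": 0},{"hand": 0,"x": 0,"y": 0,"z": 0,"roll": 0},{"hand": 0,"x": 0,"y": 0,"z": 0,"roll": 0}])

```text
time: 5.55
position: [0.4677, 0.2668, 0.0476]
tool_rot: [3.081, 0.614, 0.001]
ft_force: [-1.2, 0.1, 4.7]
grip_width: 0.004
grip_force: 2.1
```

Request:
send_rows(rows=[{"hand": 0,"x": 0,"y": 0,"z": -1,"roll": 0},{"hand": 0,"x": 0,"y": 0,"z": -1,"roll": 0},{"hand": 0,"x": 0,"y": 0,"z": 0,"roll": 0},{"hand": 0,"x": 0,"y": 0,"z": 0,"roll": 0}])

```text
time: 5.95
position: [0.4677, 0.2668, 0.0461]
tool_rot: [3.08, 0.614, 0.001]
ft_force: [-2.2, -2.1, 9.5]
grip_width: 0.006
grip_force: 4.7
```

Request:
send_rows(rows=[{"hand": 0,"x": 0,"y": 0,"z": -1,"roll": 0},{"hand": 0,"x": 0,"y": 0,"z": 0,"roll": 0},{"hand": 0,"x": 0,"y": 0,"z": 0,"roll": 0}])

```text
time: 6.25
position: [0.4677, 0.2669, 0.046]
tool_rot: [3.08, 0.614, 0.001]
ft_force: [-4.5, -3.7, 16.3]
grip_width: 0.007
grip_force: 8.1
```

The force climbs with no further travel, so the button is fully down. I'll rise and move above the open stack.

Request:
send_rows(rows=[{"hand": 0,"x": 0,"y": 0,"z": 10,"roll": 0},{"hand": 0,"x": 0,"y": 0,"z": 25,"roll": 0},{"hand": 0,"x": 0,"y": 0,"z": 35,"roll": 0},{"hand": 0,"x": 0,"y": 0,"z": 40,"roll": 0},{"hand": 0,"x": 0,"y": 0,"z": 40,"roll": 0},{"hand": 0,"x": 0,"y": 0,"z": 40,"roll": 0},{"hand": 0,"x": 0,"y": 0,"z": 30,"roll": 0},{"hand": 0,"x": 0,"y": 0,"z": 20,"roll": 0}])

```text
time: 7.05
position: [0.4676, 0.2673, 0.2865]
tool_rot: [-3.08, -0.615, -0.004]
ft_force: [-0.1, 0.6, -0.1]
grip_width: 0.004
grip_force: 0.0
```

Request:
send_rows(rows=[{"hand": 0,"x": 0,"y": -30,"z": 0,"roll": 0},{"hand": 0,"x": 0,"y": -40,"z": 0,"roll": 0},{"hand": 0,"x": 0,"y": -40,"z": 0,"roll": 0},{"hand": 0,"x": 0,"y": -40,"z": 0,"roll": 0},{"hand": 0,"x": 0,"y": -40,"z": 0,"roll": 0},{"hand": 0,"x": 0,"y": -40,"z": 0,"roll": 0},{"hand": 0,"x": 0,"y": -40,"z": 0,"roll": 0},{"hand": 0,"x": 0,"y": -40,"z": 0,"roll": 0},{"hand": 0,"x": 0,"y": -40,"z": 0,"roll": 0},{"hand": 0,"x": 0,"y": -40,"z": 0,"roll": 0}])

```text
time: 8.05
position: [0.4668, -0.1246, 0.2837]
tool_rot: [-3.081, -0.615, 0.001]
ft_force: [0.9, 0.1, 0.0]
grip_width: 0.003
grip_force: 0.0
```

Request:
send_rows(rows=[{"hand": 0,"x": 10,"y": -40,"z": 0,"roll": 0},{"hand": 0,"x": 10,"y": -33,"z": 0,"roll": 0},{"hand": 0,"x": 10,"y": -20,"z": 0,"roll": 0},{"hand": 0,"x": 0,"y": 0,"z": 0,"roll": 0},{"hand": 0,"x": 0,"y": 0,"z": 0,"roll": 0}])

```text
time: 8.55
position: [0.4971, -0.2156, 0.2833]
tool_rot: [-3.079, -0.614, 0.002]
ft_force: [0.6, -0.1, 0.3]
grip_width: 0.007
grip_force: 0.0
```

```bash
python3 - <<'E'
from h import *
c=get_calibration("wrist"); i=get_image("wrist"); cv2.imwrite("pics/w2.png",i)
import pickle; pickle.dump(c,open("w2.pkl","wb"))
T=np.linalg.inv(np.array(c["world_from_camera"]))
print(cv2.projectPoints(np.array([[.5,-.217,.068]]),cv2.Rodrigues(T[:3,:3])[0],T[:3,3],np.array(c["mtx"]),np.array(c["D"]))[0])
cv2.imwrite("pics/s2.png",get_image("scene"))
s=get_state();print(s["position"],s["time"])
E
```

```text
[[[321.02640664 176.64957044]]]
[ 0.49730338 -0.21466598  0.28402671] 8.65
```

View pics/w2.png

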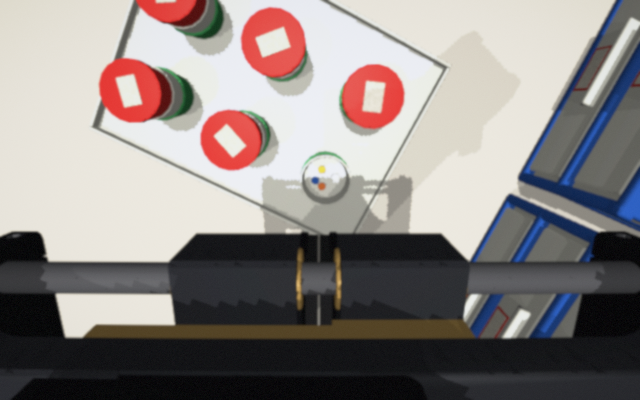

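View pics/s2.png

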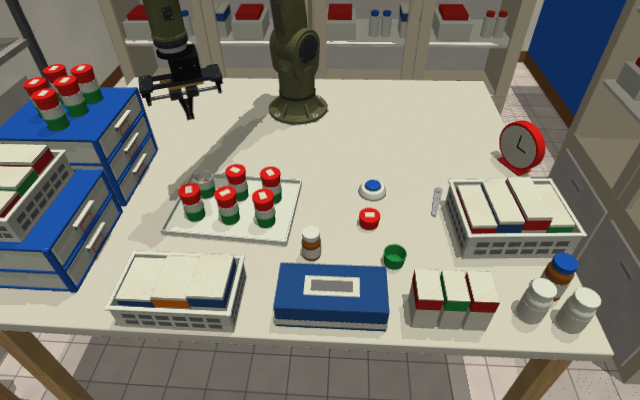

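The wrist view shows the open cup with pills at (325,177), 4 px right of prediction, so about 3 mm towards -y. The scene view shows the button up and everything standing. I'll lower to z≈0.135 and hold.

Request:
send_rows(rows=[{"hand": 0,"x": 1,"y": -4,"z": -20,"roll": 0},{"hand": 0,"x": 1,"y": 0,"z": -30,"roll": 0},{"hand": 0,"x": 0,"y": 0,"z": -30,"roll": 0},{"hand": 0,"x": 0,"y": 0,"z": -30,"roll": 0},{"hand": 0,"x": 0,"y": 0,"z": -20,"roll": 0},{"hand": 0,"x": 0,"y": 0,"z": -12,"roll": 0},{"hand": 0,"x": 0,"y": 0,"z": -6,"roll": 0},{"hand": 0,"x": 0,"y": 0,"z": 0,"roll": 0},{"hand": 0,"x": 0,"y": 0,"z": 0,"roll": 0},{"hand": 0,"x": 0,"y": 0,"z": 0,"roll": 0}])

```text
time: 9.65
position: [0.5002, -0.2205, 0.1376]
tool_rot: [3.079, 0.614, 0.003]
ft_force: [0.1, -0.1, -0.1]
grip_width: 0.004
grip_force: 0.0
```

Request:
send_rows(rows=[{"hand": 0,"x": 0,"y": 0,"z": 0,"roll": 0},{"hand": 0,"x": 0,"y": 0,"z": 0,"roll": 0},{"hand": 0,"x": 0,"y": 0,"z": 0,"roll": 0},{"hand": 0,"x": 0,"y": 0,"z": 0,"roll": 0},{"hand": 0,"x": 0,"y": 0,"z": 0,"roll": 0},{"hand": 0,"x": 0,"y": 0,"z": 0,"roll": 0},{"hand": 0,"x": 0,"y": 0,"z": 0,"roll": 0},{"hand": 0,"x": 0,"y": 0,"z": 0,"roll": 0},{"hand": 0,"x": 0,"y": 0,"z": 0,"roll": 0},{"hand": 0,"x": 0,"y": 0,"z": 0,"roll": 0}])

```text
time: 10.65
position: [0.4994, -0.2203, 0.1363]
tool_rot: [3.081, 0.615, -0.0]
ft_force: [-0.5, -0.6, 0.4]
grip_width: 0.003
grip_force: 0.0
```

Request:
send_rows(rows=[{"hand": 0,"x": 0,"y": 0,"z": 0,"roll": 0},{"hand": 0,"x": 0,"y": 0,"z": 0,"roll": 0},{"hand": 0,"x": 0,"y": 0,"z": 0,"roll": 0},{"hand": 0,"x": 0,"y": 0,"z": 0,"roll": 0},{"hand": 0,"x": 0,"y": 0,"z": 0,"roll": 0},{"hand": 0,"x": 0,"y": 0,"z": 0,"roll": 0},{"hand": 0,"x": 0,"y": 0,"z": 0,"roll": 0},{"hand": 0,"x": 0,"y": 0,"z": 0,"roll": 0},{"hand": 0,"x": 0,"y": 0,"z": 0,"roll": 0},{"hand": 0,"x": 0,"y": 0,"z": 0,"roll": 0}])

```text
time: 11.65
position: [0.4994, -0.2203, 0.1363]
tool_rot: [3.081, 0.615, -0.0]
ft_force: [-0.1, -0.3, -0.2]
grip_width: 0.003
grip_force: 0.0
```

```bash
python3 - <<'E'
from h import *
import pickle
print(ray("wrist",(325,177),.068,pickle.load(open("w2.pkl","rb"))),ray("wrist",(384,64),.034,pickle.load(open("w1.pkl","rb"))))
cv2.imwrite("pics/d.png",get_image("side"))
E
```

```text
[ 0.5013 -0.221   0.068 ] [0.5967 0.2516 0.034 ]
```

View pics/d.png

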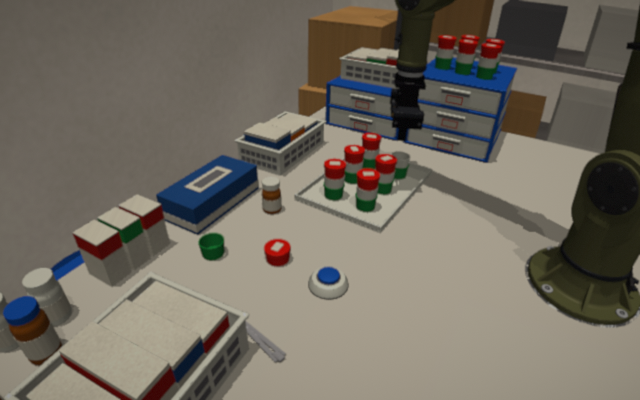

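The side view shows the gripper above the open stack at about (406,125), with everything standing. I'll check the projection of the tool against it before leaving.

```bash
python3 - <<'E'
from h import *
def pj(n,p):
    c=get_calibration(n);T=np.linalg.inv(np.array(c["world_from_camera"]))
    return cv2.projectPoints(np.array(p,float),cv2.Rodrigues(T[:3,:3])[0],T[:3,3],np.array(c["mtx"]),np.array(c["D"]))[0].reshape(-1,2).round(0)
print(pj("side",[[.4994,-.2203,.1363],[.4994,-.2203,.117],[.4994,-.2203,.187],[.5013,-.221,.068]]))
print(pj("scene",[[.497,-.2147,.284],[.497,-.2147,.265]]))
i=cv2.imread("pics/d.png")[70:170,335:465];cv2.imwrite("pics/d2.png",cv2.resize(i,(650,500),interpolation=cv2.INTER_CUBIC))
E
```

```text
[[402. 133.]
 [401. 140.]
 [404. 116.]
 [398. 155.]]
[[188. 110.]
 [190. 117.]]
```

View pics/d2.png

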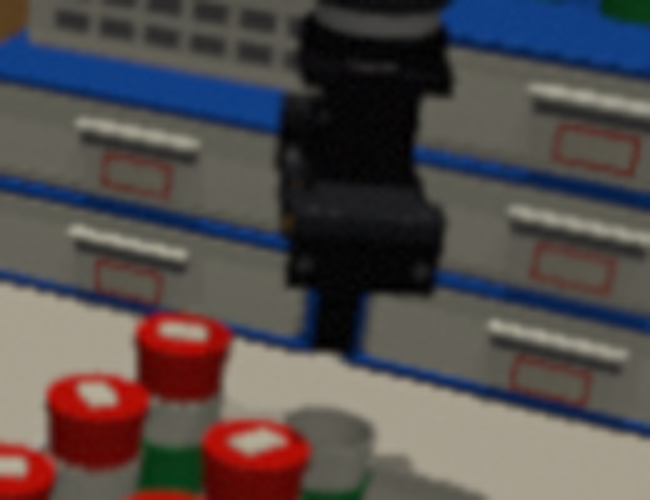

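The crop shows the fingertips at full-picture (401,140), exactly as projected and centred over the cup. Next is the red cup at (0.597, 0.252).

Request:
send_rows(rows=[{"hand": 0,"x": 0,"y": 0,"z": 15,"roll": 0},{"hand": 0,"x": 0,"y": 0,"z": 30,"roll": 0},{"hand": 0,"x": 0,"y": 0,"z": 40,"roll": 0},{"hand": 0,"x": 0,"y": 0,"z": 40,"roll": 0},{"hand": 0,"x": 0,"y": 0,"z": 25,"roll": 0},{"hand": 0,"x": 0,"y": 0,"z": 0,"roll": 0}])

```text
time: 12.3
position: [0.5016, -0.2209, 0.2922]
tool_rot: [3.075, 0.614, 0.012]
ft_force: [-0.5, -0.5, -0.0]
grip_width: -0.0
grip_force: 0.0
```

Request:
send_rows(rows=[{"hand": 0,"x": 5,"y": 30,"z": 0,"roll": 0},{"hand": 0,"x": 10,"y": 40,"z": 0,"roll": 0},{"hand": 0,"x": 10,"y": 40,"z": 0,"roll": 0},{"hand": 0,"x": 10,"y": 40,"z": 0,"roll": 0},{"hand": 0,"x": 10,"y": 40,"z": 0,"roll": 0},{"hand": 0,"x": 10,"y": 40,"z": 0,"roll": 0},{"hand": 0,"x": 10,"y": 40,"z": 0,"roll": 0},{"hand": 0,"x": 10,"y": 40,"z": 0,"roll": 0},{"hand": 0,"x": 10,"y": 40,"z": 0,"roll": 0},{"hand": 0,"x": 5,"y": 40,"z": 0,"roll": 0}])

```text
time: 13.3
position: [0.5896, 0.1709, 0.2859]
tool_rot: [3.081, 0.614, -0.001]
ft_force: [1.1, 0.6, -0.2]
grip_width: 0.006
grip_force: 0.0
```

Request:
send_rows(rows=[{"hand": 0,"x": 5,"y": 40,"z": 0,"roll": 0},{"hand": 0,"x": 2,"y": 27,"z": 0,"roll": 0},{"hand": 0,"x": 0,"y": 15,"z": 0,"roll": 0},{"hand": 0,"x": 0,"y": 0,"z": 0,"roll": 0},{"hand": 0,"x": 0,"y": 0,"z": 0,"roll": 0}])

```text
time: 13.8
position: [0.5967, 0.2501, 0.2861]
tool_rot: [3.08, 0.612, -0.001]
ft_force: [-0.3, -0.7, -0.1]
grip_width: 0.008
grip_force: 0.0
```

Request:
send_rows(rows=[{"hand": 0,"x": 0,"y": 1,"z": -25,"roll": 0},{"hand": 0,"x": 0,"y": 0,"z": -35,"roll": 0},{"hand": 0,"x": 0,"y": 0,"z": -35,"roll": 0},{"hand": 0,"x": 0,"y": 0,"z": -35,"roll": 0},{"hand": 0,"x": 0,"y": 0,"z": -30,"roll": 0},{"hand": 0,"x": 0,"y": 0,"z": -20,"roll": 0},{"hand": 0,"x": 0,"y": 0,"z": -10,"roll": 0},{"hand": 0,"x": 0,"y": 0,"z": 0,"roll": 0},{"hand": 0,"x": 0,"y": 0,"z": 0,"roll": 0},{"hand": 0,"x": 0,"y": 0,"z": 0,"roll": 0}])

```text
time: 14.8
position: [0.5975, 0.2528, 0.0981]
tool_rot: [-3.081, -0.614, -0.004]
ft_force: [-1.3, 0.3, 0.4]
grip_width: -0.001
grip_force: 0.0
```

Request:
send_rows(rows=[{"hand": 0,"x": 0,"y": 0,"z": 0,"roll": 0},{"hand": 0,"x": 0,"y": 0,"z": 0,"roll": 0},{"hand": 0,"x": 0,"y": 0,"z": 0,"roll": 0},{"hand": 0,"x": 0,"y": 0,"z": 0,"roll": 0},{"hand": 0,"x": 0,"y": 0,"z": 0,"roll": 0},{"hand": 0,"x": 0,"y": 0,"z": 0,"roll": 0},{"hand": 0,"x": 0,"y": 0,"z": 0,"roll": 0},{"hand": 0,"x": 0,"y": 0,"z": 0,"roll": 0},{"hand": 0,"x": 0,"y": 0,"z": 0,"roll": 0},{"hand": 0,"x": 0,"y": 0,"z": 0,"roll": 0}])

```text
time: 15.8
position: [0.5964, 0.2527, 0.0963]
tool_rot: [3.081, 0.615, 0.0]
ft_force: [-0.7, 0.1, 0.1]
grip_width: 0.006
grip_force: 0.0
```

Request:
send_rows(rows=[{"hand": 0,"x": 0,"y": 0,"z": 0,"roll": 0},{"hand": 0,"x": 0,"y": 0,"z": 0,"roll": 0},{"hand": 0,"x": 0,"y": 0,"z": 0,"roll": 0},{"hand": 0,"x": 0,"y": 0,"z": 0,"roll": 0},{"hand": 0,"x": 0,"y": 0,"z": 0,"roll": 0},{"hand": 0,"x": 0,"y": 0,"z": 0,"roll": 0},{"hand": 0,"x": 0,"y": 0,"z": 0,"roll": 0},{"hand": 0,"x": 0,"y": 0,"z": 0,"roll": 0},{"hand": 0,"x": 0,"y": 0,"z": 0,"roll": 0},{"hand": 0,"x": 0,"y": 0,"z": 0,"roll": 0}])

```text
time: 16.8
position: [0.5964, 0.2528, 0.0963]
tool_rot: [3.081, 0.615, -0.0]
ft_force: [-0.2, -0.6, 0.2]
grip_width: 0.004
grip_force: 0.0
```

```bash
python3 - <<'E'
from h import *
cv2.imwrite("pics/e.png",get_image("side"))
E
```

```text
(no output)
```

View pics/e.png

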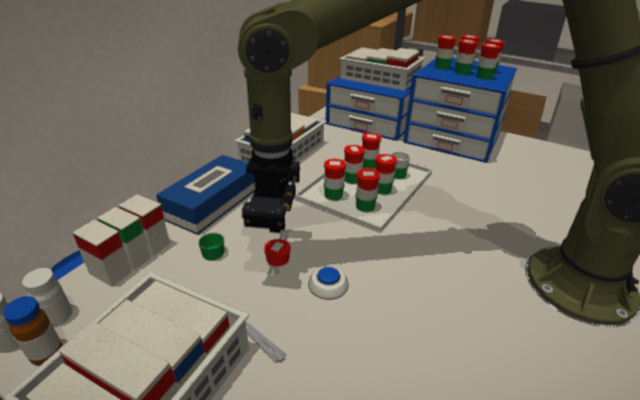

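The side view shows the gripper over the red cup at (277,250), with the fingertips clear above its lid. The button is up and everything is standing, so I'll hand in.

```bash
python3 -c "
from bench import *
print(close_job())"
```

```text
the job is handed in; nothing more can be done
None
```

I pressed the call button fully down and it came back up, then pointed for two seconds each at the open white cup and the single red cup. I handed the job in still pointing at the red cup; nothing looked touched or moved in the pictures, but no verdict came back.

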